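# Sort left-hand and right-hand hinge brackets

### The job

Sort the three loose welded hinge brackets on the stand and the table into left- and right-handed: put the two left-hand ones in the bin on the robot's left, and the right-hand one beside the one already in the bin on its right, resting down in the bin and not piled on one another. With the base plate down and the flange standing on the far side from you, a left-hand bracket has its round barrel at the left end and a right-hand one at the right end. Lower each bracket into its bin without dropping or throwing it, and leave the spray bottle, the square post and the hammer where they stand.

Things in the scene. Friction and masses are not known exactly. Their poses are not given: they have to be found in the camera images.
- lh_1_centre (a point): Left-hand steel hinge bracket: base plate 60 (x) x 64 (y) x 8 mm at z -25 to -17, flange 8 mm thick standing on its +x edge (x +22 to +30, z -25 to +25), barrel (18 mm diameter, z -25 to +25) at the flange's +y end, axis at x +21, y +40. 0.5 kg, mass centre x +13, y +8, z -7. Origin mid-length, mid-depth, mid-height of the plates. Starts on the stand (see rh_1).
- lh_2_centre (a point): Left-hand bracket, barrel at the +y end. Same plates, axes and mass as lh_1. Origin at mid-length, mid-depth, mid-height of the plates. Starts on the table before the stand, lying on the back of its flange (its x axis down): base plate upright and 60 mm high, barrel lying; turned any way.
- rh_1_centre (a point): Right-hand bracket, mirror image: barrel at the -y end (y -40). Same plates, axes and mass as lh_1. Origin at mid-length, mid-depth, mid-height of the plates. Starts on the sloping stand, base flat on the slope and against the lip, flange on the uphill edge, so that the flange leans 28 degrees from upright towards the stand's low side.
- rh_2_centre (a point): Right-hand bracket, mirror image: barrel at the -y end (y -40). Same plates, axes and mass as lh_1. Origin at mid-length, mid-depth, mid-height of the plates. Already sorted: starts in the right bin, in its +x half, lying on the back of its flange, base plate upright.
- bin_left_in (a point): Centre of the inner floor (4 mm above the table) of the open grey steel bin on the robot's left (+y) side. Fixed. Outside 250 (x) x 180 (y) x 70 mm high, walls 4 mm; x and y along its sides, z up.
- bin_right_in (a point): Centre of the inner floor (4 mm above the table) of the open grey steel bin on the robot's right (-y) side. Fixed. Outside 250 (x) x 180 (y) x 70 mm high, walls 4 mm; x and y along its sides, z up.
- stand: Fixed dark steel stand, 240 mm wide (y), 90 mm deep; origin on the table under its middle. Its top rises at 28 degrees towards its +x, from z 50 mm at x -40 to z 92 mm at x +39; a 14 mm lip runs along the low edge. A 12 mm rail crosses above at x +45, z 260, on posts at y +-140, x 45 to 55. Brackets lie at y +57 and -57 mm, either way round.
- spray: Bystander: grey spray bottle, 56 mm diameter, 150 mm high, upright; origin at the centre of its foot.
- post: Bystander: upright square tube, 30 mm, on a 70 x 70 mm foot plate, 140 mm high in all; origin at the centre of its underside.
- hammer: Bystander: hammer lying on the table beyond the stand, about 300 mm long; x along the handle towards the head.

How it is judged:
By the outcome, as a careful person would: the job done as asked, in the order asked, and still so for the second after the job is handed in, with the robot touching nothing.
It also fails if it takes over 70 s, if anything falls off the work surface, if the arm or the gripper's body presses on something with over 40 N, if the wrist force passes 120 N, or if a joint passes its speed limit or range.

### The arm

A 6-joint arm with a two-finger parallel gripper is mounted at the origin on the work surface. World frame = base frame: x ahead of the robot, y to its left, z up, the work surface at z = 0. Lengths are in mm, angles in rad, forces in N, time in s.
With the tool pointing down it reaches from about 250 to 800 mm from the base axis. Payload 8.5 kg.
Tool frame: the origin (TCP) lies midway between the tips of the shut fingers; the grasp point (between the pads) lies 19 mm behind it; y points along the fingers, x is the direction in which the jaws open and shut, and the axes are right-handed (so a half turn about y gives the same grasp; the last joint's range is limited). The gripper opens to 85 mm and grips with 20 to 120 N. Pads are 22 mm wide; open, the fingers measure 114 mm over their backs; the gripper's body (76 mm by 85 mm) begins 54 mm behind the grasp point. The pads swing forward as they close: fully open they stand 13 mm farther back than shut.
Start: joints at [-1.108, 0.238, -0.013, 1.319, 0, 1.571], TCP at [234.368, -469.735, 231.276] pointing down, gripper open.
Joint ranges: [-2.66, 2.66], [-1.03, 1.9], [-1.14, 1.46], [-1.82, 2.27], [-1.45, 1.34], [-3.14, 3.14]. Speed limits (rad/s): [2.22, 2.22, 2.79, 3.14, 3.14, 3.14].

### API

Orientations are given as a 3x3 rotation matrix whose columns are the frame's x, y, z axes.
In Python, from rig import env gives the robot as it stands.
- The arm moves only by the tool arm_command, never from a script. Its argument "plan" is a list that holds one entry, the list of rows, each a list of 7 numbers: the closure in counts, from 0 (fully open) to 255 (shut), then the shift along the tool's x, y, z in m, then the turn, a rotation vector about the tool's x, y, z in degrees. In form: [[[fingers, x, y, z, rx, ry, rz], ...]]. A call has 1 to 10 rows; each row shifts and turns the commanded pose from where the row before left it, along the tool's axes as they then stand; what a row does not reach is not made up. A row lasts 1/8 s, in which the tool goes at most 62.5 mm and 10.7 degrees, less where a joint would pass 70% of its speed; a pose out of reach is approached as far as the arm can. A call is refused whole if a number of a shift passes 0.0625 or a number of a turn 10.7, either way. A call with a gripper value outside its range is refused whole. The fingers move at their own pace and stop on an object; "grip_force" is the grip in N (left out, the last holds). Time passes only in rows, so rows that do not move let the fingers close. It gives the time, the measured TCP pose, the force and the opening at its end, in the units of the state.
- env.state(): the state, without advancing time (a new reading comes with each control period).
- env.camera(name): name is "side" or "top" or "wrist"; returns the picture (400x640x3 uint8, red, green, blue); there is no depth.
- env.camera_model(name): a dict with "intrinsics" (3x3 intrinsics, pixels), "rvec" (rotation vector, rad) and "tvec" (3), from world to camera coordinates, as OpenCV has them. Camera axes: x right, y down, z forward; pixel columns grow to the right and rows downward; lengths in mm; the calibration is good to about 2 mm. A picture is of the moment at which its call begins: read the wrist's pose just before it. camera_model takes no time and is no camera call; for the wrist camera it gives the pose at the moment of the call.
- env.sign_off(): hands the job in, once; it reports no verdict.
The state is a dict: "clock": time; "joints": joint angles; "qd": joint speeds; "effort": joint torques, N m; "ee_pos": TCP position; "tcp_rot": TCP orientation; "ft_force": force on the tool from outside, world axes, zero at the start; "ft_torque": the same for the moment, N m; "gripper_width": opening from 0.0 (shut) to 1.0 (fully open).
Only numpy, scipy, OpenCV 4.12 (cv2) and the standard library are available. Lean on these libraries where they do the work, as an engineer would, in place of code of your own. Each camera call takes 0.05 s, during which the arm holds its last target.

## Working session

There is one attempt and no reset: what is moved stays moved. The work goes in short steps, Python scripts to look and compute and a tool call to move; the robot and the scene stay as the last step left them, time stands still between calls to the robot, and variables do not carry over. Pictures are saved under pics/ and viewed, and the job is handed in when it is done.

Besides the shell and the picture viewer there is one more tool, called after "Call:" as name(argument=value, ...), one argument or row to a line, values as JSON. arm_command: Moves the arm, as the interface text tells. Its arguments: {"type":"object","properties":{"plan":{"type":"array","items":{"type":"array","items":{"type":"array","items":{"type":"number"}}}},"grip_force":{"type":"number"}},"required":["plan"]}

```bash
ls; mkdir -p pics; python3 - <<'E'
from rig import env
import cv2
print(env.state())
for n in ["side","top","wrist"]:
    m=env.camera_model(n); print(n,m)
    cv2.imwrite(f"pics/{n}0.png",env.camera(n)[:,:,::-1])
E
```

```text
pics
{'clock': 0.0, 'joints': array([-1.10800499e+00,  2.38774590e-01, -1.42700465e-02,  1.31919862e+00,
       -1.94619231e-05,  1.57083204e+00]), 'qd': array([ 0.00182589, -0.00043695,  0.00122843, -0.00084285, -0.00078114,
        0.00048033]), 'effort': array([ 1.41494547e-03, -5.38784516e+01,  3.46439767e+01,  1.84341572e-02,
        6.91907826e-05,  3.67732298e-06]), 'ee_pos': array([ 234.19043124, -469.39860939,  230.67472644]), 'tcp_rot': array([[ 4.46415132e-01, -6.63393624e-04,  8.94825732e-01],
       [-8.94824808e-01,  1.28603949e-03,  4.46415624e-01],
       [-1.44693051e-03, -9.99998953e-01, -1.95135828e-05]]), 'ft_force': array([0.81496775, 0.27301108, 0.44631792]), 'ft_torque': array([ 0.02859723, -0.01193609,  0.01751373]), 'gripper_width': 1.0013076603433164}
side {'intrinsics': array([[453.20456397,   0.        , 325.1790696 ],
       [  0.        , 453.20456397, 196.02820775],
       [  0.        ,   0.        ,   1.        ]]), 'rvec': array([ 0.18344178, -2.74504932,  1.44404304]), 'tvec': array([ 639.78988043,  120.15087079, 1168.18899665])}
top {'intrinsics': array([[480.95997672,   0.        , 320.20668053],
       [  0.        , 480.95997672, 201.82754926],
       [  0.        ,   0.        ,   1.        ]]), 'rvec': array([ 2.15121964, -2.13122406,  0.17538407]), 'tvec': array([   5.35880677,  638.34098734, 1244.56056956])}
wrist {'intrinsics': array([[277.62876994,   0.        , 315.76172535],
       [  0.        , 277.62876994, 202.5030215 ],
       [  0.        ,   0.        ,   1.        ]]), 'rvec': array([-2.44188276,  1.51048879,  0.23498897]), 'tvec': array([-524.14297458,  -38.98926686,  379.48412986])}
```

View pics/side0.png

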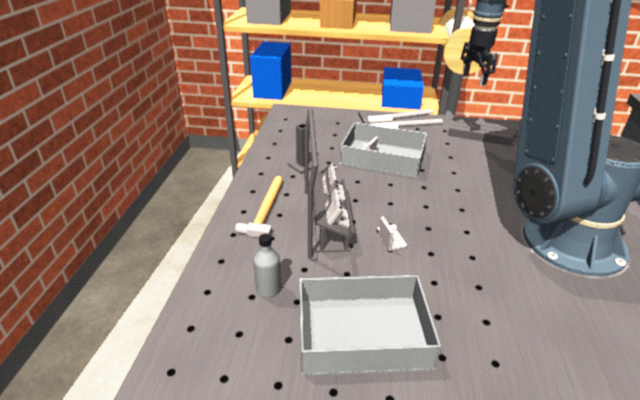

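View pics/top0.png

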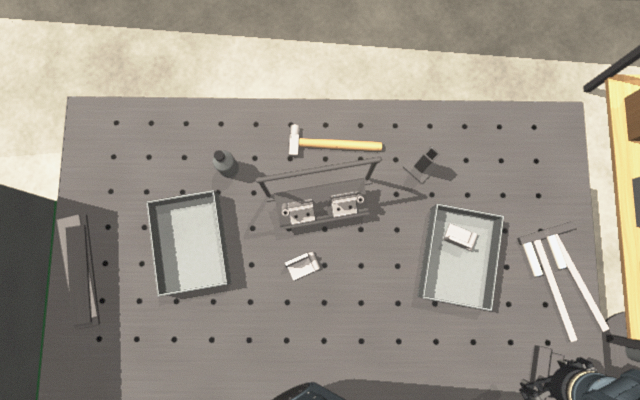

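View pics/wrist0.png

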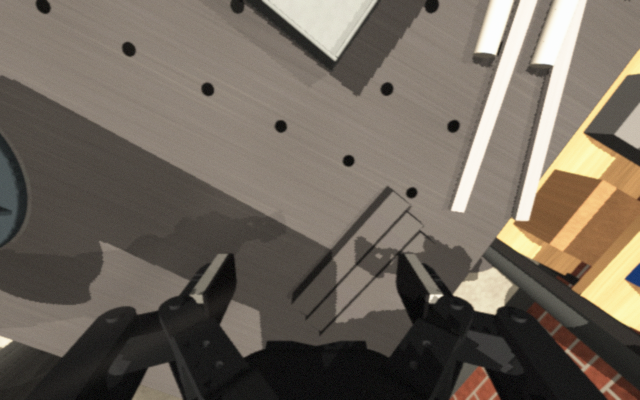

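The top view has +x up and +y left: left bin at about (188,245), right bin (464,257), stand brackets (298,211) and (346,205), and the table bracket at (302,265). I'll zoom in next.

```bash
cat > h.py <<'E'
import numpy as np, cv2
from rig import env
def P(cam,pts):
    m=env.camera_model(cam) if isinstance(cam,str) else cam
    return cv2.projectPoints(np.float64(pts).reshape(-1,1,3),m["rvec"],m["tvec"],m["intrinsics"],None)[0].reshape(-1,2)
def ray(cam,uv):
    m=env.camera_model(cam) if isinstance(cam,str) else cam
    R=cv2.Rodrigues(m["rvec"])[0]; c=-R.T@np.ravel(m["tvec"])
    d=R.T@np.linalg.inv(m["intrinsics"])@np.array([uv[0],uv[1],1.]); return c,d
def onz(cam,uv,z):
    c,d=ray(cam,uv); return c+d*(z-c[2])/d[2]
def tri(c1,u1,c2,u2):
    a,d=ray(c1,u1); b,e=ray(c2,u2); d/=np.linalg.norm(d); e/=np.linalg.norm(e)
    s=np.linalg.lstsq(np.stack([d,-e],1),b-a,rcond=None)[0]
    p,q=a+s[0]*d,b+s[1]*e; return (p+q)/2,np.linalg.norm(p-q)
def crop(img,x0,y0,w,h,k,name):
    c=cv2.resize(img[y0:y0+h,x0:x0+w],None,fx=k,fy=k,interpolation=cv2.INTER_CUBIC); cv2.imwrite(name,c)
E
python3 - <<'E'
from h import *
t=cv2.imread("pics/top0.png"); s=cv2.imread("pics/side0.png")
crop(t,250,150,145,135,5,"pics/t_c.png")
crop(s,295,100,130,170,3.5,"pics/s_c.png")
crop(t,415,195,100,120,5,"pics/t_r.png")
crop(t,140,180,100,120,5,"pics/t_l.png")
E
```

```text
(no output)
```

View pics/t_c.png

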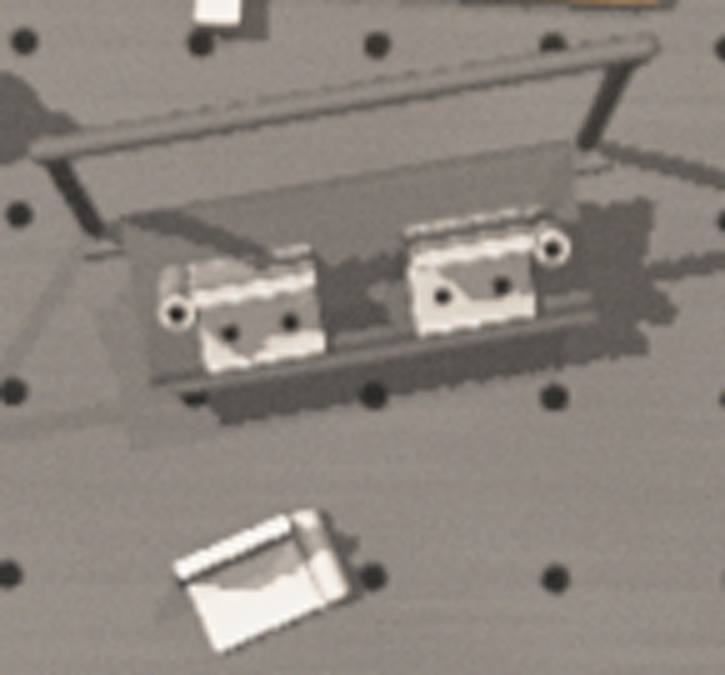

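View pics/s_c.png

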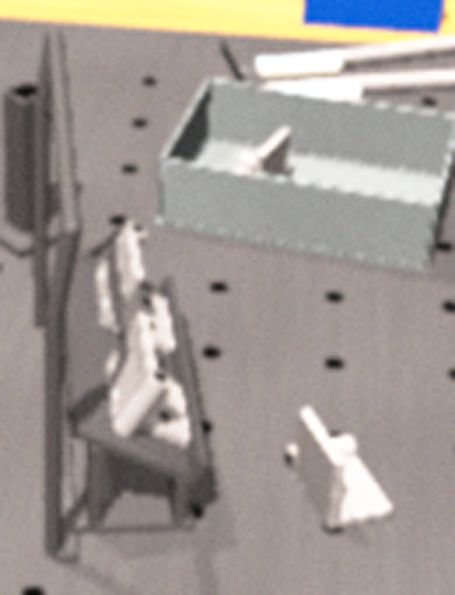

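View pics/t_r.png

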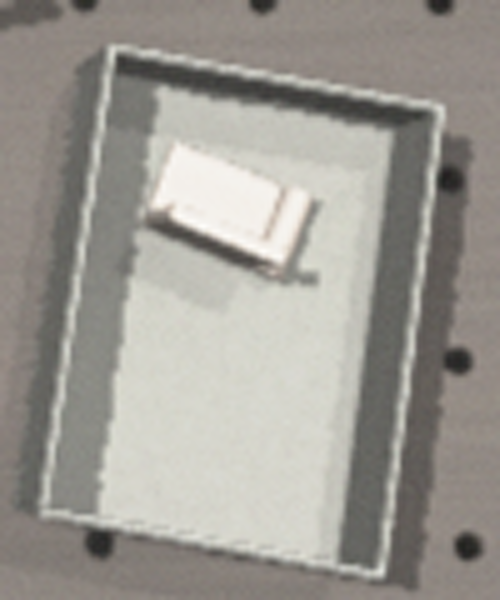

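View pics/t_l.png

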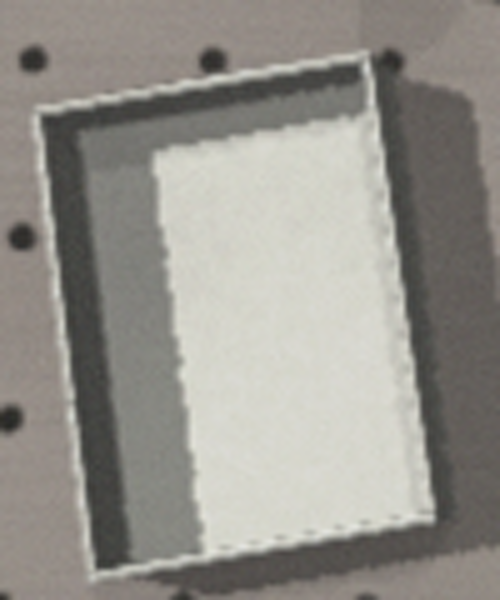

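```bash
python3 - <<'E'
from h import *
np.set_printoptions(precision=1,suppress=True)
T=env.camera_model("top")
def c(pts,o): return [(p[0]/5+o[0]-.4,p[1]/5+o[1]-.4) for p in pts]
for n,pts,o in [("L",[(38,108),(368,55),(435,520),(92,577)],(140,180)),("R",[(112,48),(440,105),(382,575),(42,515)],(415,195))]:
    q=np.array([onz(T,u,70) for u in c(pts,o)]); m=q.mean(0); e=(q[0]+q[1]-q[2]-q[3])/2
    print(n,m,np.linalg.norm(e),np.degrees(np.arctan2(e[1],e[0])),np.linalg.norm((q[0]+q[3]-q[1]-q[2])/2))
o=(250,150)
b=[onz(T,u,121) for u in c([(177,314),(552,247)],o)]
d=b[0]-b[1]; print("barrels",b,np.linalg.norm(d),"yaw",np.degrees(np.arctan2(-d[0],d[1])))
for u,z in zip(c([(175,568),(285,515),(187,583),(297,530),(220,652),(350,595)],o),[60,60,60,60,8,8]): print(z,onz(T,u,z))
E
```

```text
L [525.8 360.5  70. ] 247.47449817447784 10.34354126946553 176.6335068282421
R [ 495.6 -363.7   70. ] 247.32015986461386 -9.952408986135763 175.79214942114433
barrels [array([599. , 100.6, 121. ]), array([635.3, -89.7, 121. ])] 193.77084757662735 yaw 10.798327066244932
60 [473.1 103.2  60. ]
60 [501.3  45.9  60. ]
60 [465.4  96.7  60. ]
60 [493.5  39.5  60. ]
8 [429.7  81.4   8. ]
8 [461.   11.1   8. ]
```

```bash
cat >> h.py <<'E'
from scipy.spatial.transform import Rotation as Ro
def rot(yaw,tilt=0):
    "tool x = horizontal dir yaw tilted up by tilt, tool y = pointing"
    y,t=np.radians(yaw),np.radians(tilt); u=np.array([np.cos(y),np.sin(y),0]); z=np.array([0,0,1.])
    x=np.cos(t)*u+np.sin(t)*z; zb=-np.sin(t)*u+np.cos(t)*z
    return np.stack([x,-zb,np.cross(x,-zb)],1)
def plan(way,g,p=None,R=None,dec=0,vmax=50,amax=9,ease=True):
    "way: list of (pos,R,g) ; prints rows"
    s=env.state()
    if p is None: p=s["ee_pos"];R=s["tcp_rot"]
    p=np.array(p,float);R=np.array(R);rows=[]
    for wp,wR in way:
        wp=np.array(wp,float)
        d=np.linalg.norm(wp-p); rv=Ro.from_matrix(R.T@wR).as_rotvec(); a=np.degrees(np.linalg.norm(rv))
        n=max(1,int(np.ceil(max(d/vmax,a/amax))))
        if ease and n>2: 
            n+=1; w=np.ones(n); w[0]=w[-1]=.5; f=np.cumsum(w)/w.sum()
        else: f=np.arange(1,n+1)/n
        p0,R0=p.copy(),R.copy()
        for k in f:
            tp=p0+k*(wp-p0); tR=R0@Ro.from_rotvec(rv*k).as_matrix()
            sh=np.round(R.T@(tp-p),dec); tv=np.round(np.degrees(Ro.from_matrix(R.T@tR).as_rotvec()),1)
            p=p+R@sh; R=R@Ro.from_rotvec(np.radians(tv)).as_matrix()
            rows.append([g]+list(np.round(sh/1000,5))+list(tv))
    print(len(rows),"end",np.round(p,1)); 
    print("[["+",".join("["+",".join(f"{v:g}" for v in np.array(r)+0.)+"]" for r in rows)+"]]")
    return p,R
E
python3 - <<'E'
from h import *
plan([((470,60,190),rot(26.2))],0)
E
```

```text
13 end [470.   60.1 190.1]
[[[0,-0.015,0.002,0.019,0,-3.7,0],[0,-0.029,0.003,0.039,0,-7.5,0],[0,-0.023,0.004,0.042,0,-7.5,0],[0,-0.017,0.003,0.045,0,-7.5,0],[0,-0.011,0.003,0.047,0,-7.4,0],[0,-0.005,0.004,0.048,0,-7.5,0],[0,0.002,0.003,0.049,0,-7.5,0],[0,0.007,0.004,0.047,0,-7.5,0],[0,0.014,0.003,0.047,0,-7.4,0],[0,0.02,0.004,0.044,0,-7.5,0],[0,0.025,0.003,0.041,-0.1,-7.5,0],[0,0.03,0.003,0.037,0,-7.4,0],[0,0.018,0.002,0.017,0,-3.8,0]]]
```

Call:
arm_command(
  plan=[
    [[0,-0.015,0.002,0.019,0,-3.7,0],[0,-0.029,0.003,0.039,0,-7.5,0],[0,-0.023,0.004,0.042,0,-7.5,0],[0,-0.017,0.003,0.045,0,-7.5,0],[0,-0.011,0.003,0.047,0,-7.4,0],[0,-0.005,0.004,0.048,0,-7.5,0],[0,0.002,0.003,0.049,0,-7.5,0],[0,0.007,0.004,0.047,0,-7.5,0],[0,0.014,0.003,0.047,0,-7.4,0],[0,0.02,0.004,0.044,0,-7.5,0]],
  ],
  grip_force=60,
)

```text
clock: 1.4
ee_pos: [421.5, -48.6, 198.2]
tcp_rot: [[0.991, 0.0, -0.135], [0.135, -0.0, 0.991], [0.0, -1.0, -0.0]]
ft_force: [0.4, -0.3, -0.3]
gripper_width: 0.997
```

Call:
arm_command(
  plan=[
    [[0,0.025,0.003,0.041,-0.1,-7.5,0],[0,0.03,0.003,0.037,0,-7.4,0],[0,0.018,0.002,0.017,0,-3.8,0],[0,0,0,0,0,0,0]],
  ],
)

```text
clock: 1.9
ee_pos: [470.3, 61.2, 189.7]
tcp_rot: [[0.896, -0.001, -0.444], [0.444, -0.002, 0.896], [-0.001, -1.0, -0.001]]
ft_force: [-1.1, -2.0, 1.0]
gripper_width: 0.998
```

```bash
python3 - <<'E'
from h import *
s=env.state(); print(s["clock"],s["ee_pos"],s["tcp_rot"].round(3))
m=env.camera_model("wrist"); w=env.camera("wrist")[:,:,::-1]; np.savez("w1.npz",**m)
cv2.imwrite("pics/w1.png",w)
R=cv2.Rodrigues(m["rvec"])[0]; print(-R.T@np.ravel(m["tvec"]), R[2])
E
```

```text
1.9 [470.28460733  61.16145743 189.67156588] [[ 0.896 -0.001 -0.444]
 [ 0.444 -0.002  0.896]
 [-0.001 -1.    -0.001]]
[435.61665137 131.30184607 331.8869258 ] [ 0.13540118 -0.27353839 -0.95228319]
```

View pics/w1.png

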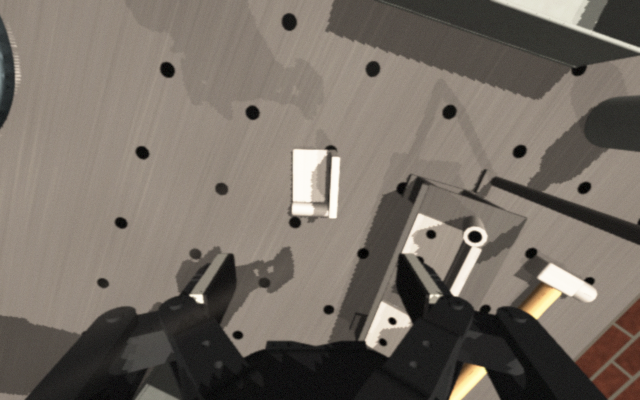

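The bracket is at about (316,183), its plate top at u≈335 running straight up the picture, so the yaw is about right. I'll zoom to measure it.

```bash
python3 - <<'E'
from h import *
w=cv2.imread("pics/w1.png"); crop(w,280,135,80,100,6,"pics/w1c.png"); crop(w,370,170,170,200,3.5,"pics/w1d.png")
E
```

```text
(no output)
```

View pics/w1c.png

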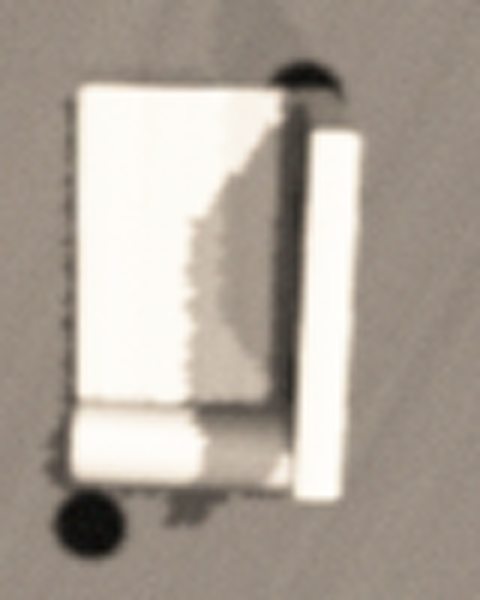

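View pics/w1d.png

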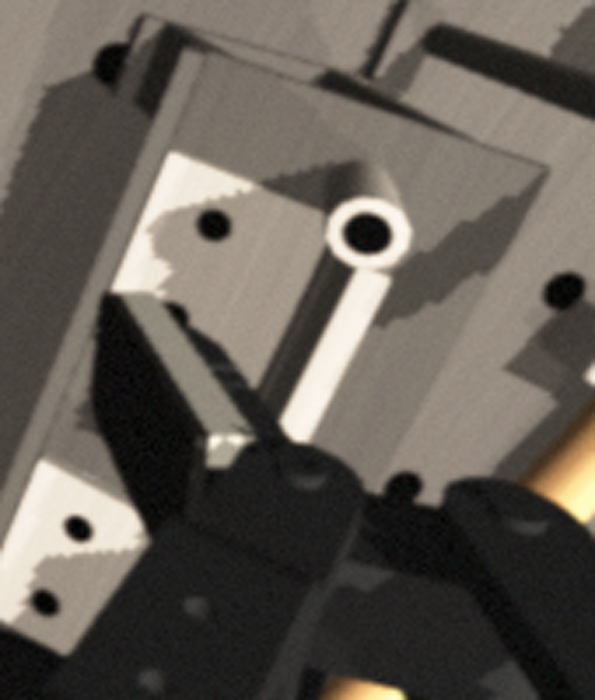

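```bash
python3 - <<'E'
from h import *
np.set_printoptions(precision=1,suppress=True)
m=dict(np.load("w1.npz"))
q=np.array([onz(m,(a/6+280-.42,b/6+135-.42),60) for a,b in [(310,132),(362,132),(343,499),(295,499)]])
d=(q[2]+q[3]-q[0]-q[1])/2; print(q,q.mean(0),np.linalg.norm(d),"normal yaw",np.degrees(np.arctan2(d[0],-d[1])))
u=(368/3.5+370-.36,233/3.5+170-.36)
print("barrel z121",onz(m,u,121), tri(m,u,env.camera_model("top"),(177/5+250-.4,314/5+150-.4)))
c=q.mean(0); yb=d/np.linalg.norm(d)
t=c+5*yb
print("grasp",t, 'tcp now',env.state()["ee_pos"])
plan([((485.5,67,110),rot(27)),((485.5,67,26),rot(27))],0,dec=1)
E
```

```text
[[466.9 102.1  60. ]
 [474.5 105.9  60. ]
 [501.4  47.9  60. ]
 [493.9  44.2  60. ]] [484.2  75.   60. ] 63.871839578745465 normal yaw 24.955043366217478
barrel z121 [596.9 103.  121. ] (array([599.9, 101.7, 116.7]), np.float64(1.616561657846168))
grasp [486.3  70.5  60. ] tcp now [469.8  60.2 189.8]
4 end [485.4  67.   26. ]
[[[0,0.0086,0.0399,-0.0004,0,-0.4,0],[0,0.0086,0.0398,-0.0004,0.1,-0.3,-0.1],[0,0,0.042,0,0,0,0],[0,0,0.042,0,0,0,0]]]
```

```bash
python3 - <<'E'
from h import *
plan([((486,69,110),rot(25.3)),((486,69,26),rot(25.3))],0,dec=1,vmax=40)
E
```

```text
8 end [486.  69.  26.]
[[[0,0.0031,0.0133,0.0001,0,0.2,0],[0,0.0062,0.0266,0.0003,0,0.3,0],[0,0.0062,0.0265,0.0004,0.1,0.3,-0.1],[0,0.0031,0.0133,0.0001,0,0.2,0],[0,0,0.014,0,0,0,0],[0,0,0.028,0,0,0,0],[0,0,0.028,0,0,0,0],[0,-0.0001,0.014,0,0,0,0]]]
```

Call:
arm_command(
  plan=[
    [[0,0.003,0.013,0,0,0.2,0],[0,0.006,0.027,0,0,0.3,0],[0,0.006,0.027,0.001,0.1,0.3,-0.1],[0,0.003,0.013,0,0,0.2,0],[0,0,0.014,0,0,0,0],[0,0,0.028,0,0,0,0],[0,0,0.028,0,0,0,0],[0,0,0.014,0,0,0,0]],
  ],
)

```text
clock: 2.95
ee_pos: [485.4, 68.2, 25.1]
tcp_rot: [[0.905, 0.0, -0.426], [0.426, 0.001, 0.905], [0.0, -1.0, 0.0]]
ft_force: [-0.8, -0.1, 0.1]
gripper_width: 1.001
```

Call:
arm_command(
  plan=[
    [[255,0,0,0,0,0,0],[255,0,0,0,0,0,0],[255,0,0,0,0,0,0],[255,0,0,0,0,0,0],[255,0,0,0,0,0,0],[255,0,0,0,0,0,0]],
  ],
)

```text
clock: 3.7
ee_pos: [486.4, 68.6, 26.8]
tcp_rot: [[0.905, 0.002, -0.426], [0.426, 0.001, 0.905], [0.002, -1.0, -0.0]]
ft_force: [-0.7, 0.6, 6.5]
gripper_width: 0.082
```

```bash
python3 - <<'E'
from h import *
s=env.state(); print(s["clock"],s["ee_pos"],s["ft_force"],s["ft_torque"],s["gripper_width"]*85)
cv2.imwrite("pics/w2.png",env.camera("wrist")[:,:,::-1])
E
```

```text
3.7 [486.3785866   68.6470071   26.82343866] [-0.69167091  0.64734065  6.48755813] [-0.01198137  0.26410187  0.03741296] 6.953737542742002
```

View pics/w2.png

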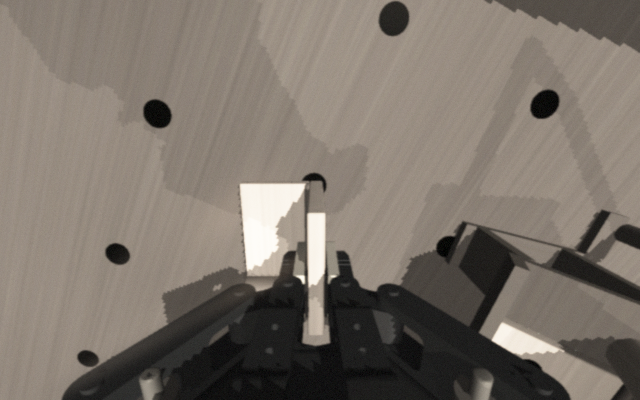

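```bash
python3 - <<'E'
from h import *
p,R=plan([((486,69,150),rot(25.3))],255)
p,R=plan([((560,330,150),rot(12)),((590,376,130),rot(10.3))],255,p,R)
p,R=plan([((590,376,40),rot(10.3))],255,p,R,dec=1)
E
```

```text
4 end [486.2  68.6 149.8]
[[[255,0,-0.021,0,0,0,0],[255,0,-0.041,0,0,0,0.1],[255,0,-0.041,0,0,-0.1,0],[255,0,-0.02,0,0,0,0]]]
9 end [590.2 376.2 130. ]
[[[255,0.015,0,0.017,0,1.1,0],[255,0.029,0,0.035,0,2.2,0],[255,0.028,0,0.036,0,2.3,0],[255,0.026,0,0.036,0,2.2,0],[255,0.025,0,0.038,0,2.2,0],[255,0.023,0,0.039,0,2.2,0],[255,0.011,0,0.02,0,1.1,0],[255,0.02,0.01,0.019,0,0.9,0],[255,0.019,0.01,0.02,0,0.8,0]]]
2 end [590. 376.  40.]
[[[255,-0.0001,0.045,-0.0001,0,0,0],[255,-0.0002,0.045,-0.0001,0,0,0]]]
```

Call:
arm_command(
  plan=[
    [[255,0,-0.021,0,0,0,0],[255,0,-0.041,0,0,0,0],[255,0,-0.041,0,0,0,0],[255,0,-0.02,0,0,0,0]],
  ],
)

```text
clock: 4.25
ee_pos: [486.1, 68.5, 150.8]
tcp_rot: [[0.905, 0.002, -0.426], [0.426, 0.001, 0.905], [0.003, -1.0, -0.0]]
ft_force: [0.4, -0.5, -6.4]
gripper_width: 0.087
```

Call:
arm_command(
  plan=[
    [[255,0.015,0,0.017,0,1.1,0],[255,0.029,0,0.035,0,2.2,0],[255,0.028,0,0.036,0,2.3,0],[255,0.026,0,0.036,0,2.2,0],[255,0.025,0,0.038,0,2.2,0],[255,0.023,0,0.039,0,2.2,0],[255,0.011,0,0.02,0,1.1,0],[255,0.02,0.01,0.019,0,0.9,0],[255,0.019,0.01,0.02,0,0.8,0],[255,0,0,0,0,0,0]],
  ],
)

```text
clock: 5.5
ee_pos: [590.0, 376.8, 126.7]
tcp_rot: [[0.984, -0.002, -0.178], [0.178, -0.001, 0.984], [-0.002, -1.0, -0.001]]
ft_force: [-0.5, -0.9, -6.9]
gripper_width: 0.085
```

```bash
python3 - <<'E'
from h import *
s=env.state(); print(s["clock"],s["ee_pos"],s["ft_force"],s["ft_torque"],s["gripper_width"]*85)
cv2.imwrite("pics/w3.png",env.camera("wrist")[:,:,::-1])
cv2.imwrite("pics/t3.png",env.camera("top")[:,:,::-1])
plan([((590,376,42),rot(10.3)),((590,376,32),rot(10.3))],255,dec=1)
E
```

```text
5.5 [590.04354591 376.79658994 126.71690866] [-0.46312007 -0.91542127 -6.90284537] [-0.02752696 -0.03008065  0.07680461] 7.26276346055922
3 end [590. 376.  32.]
[[[255,0.0003,0.0431,0.0003,0,0,0],[255,0.0003,0.0431,0.0003,0,-0.1,-0.1],[255,0,0.01,0,0,0,0]]]
```

View pics/w3.png

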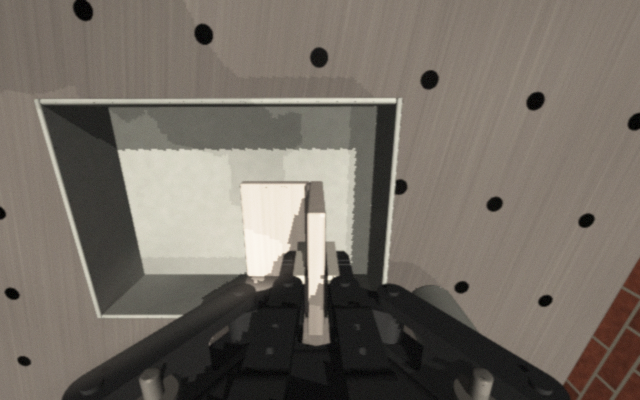

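```bash
python3 - <<'E'
from h import *
print(onz("top",(219,156),150),onz("top",(226,166),30))
i=cv2.imread("pics/t3.png"); crop(i,140,130,140,170,4,"pics/t3c.png")
E
```

```text
[736.78499123 267.71799003 150.        ] [739.35932798 272.69799731  30.        ]
```

View pics/t3c.png

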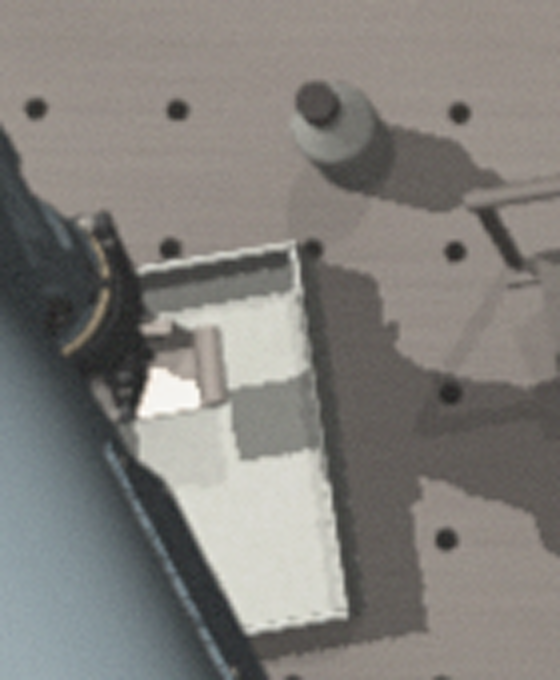

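Call:
arm_command(
  plan=[
    [[255,0,0.02,0,0,0,0],[255,0,0.035,0,0,0,0],[255,0,0.03,0,0,0,0],[255,0,0.005,0,0,0,0],[255,0,0.003,0,0,0,0],[255,0,0,0,0,0,0]],
  ],
)

```text
clock: 6.35
ee_pos: [591.2, 376.2, 37.9]
tcp_rot: [[0.984, 0.003, -0.177], [0.177, 0.002, 0.984], [0.003, -1.0, 0.001]]
ft_force: [0.3, 0.2, -5.1]
gripper_width: 0.084
```

Call:
arm_command(
  plan=[
    [[255,0,0.003,0,0,0,0],[255,0,0.002,0,0,0,0],[255,0,0,0,0,0,0]],
  ],
)

```text
clock: 6.72
ee_pos: [590.4, 375.9, 31.5]
tcp_rot: [[0.984, 0.001, -0.177], [0.177, 0.001, 0.984], [0.001, -1.0, 0.0]]
ft_force: [0.1, 0.3, -5.4]
gripper_width: 0.083
```

Call:
arm_command(
  plan=[
    [[255,0,0.001,0,0,0,0],[255,0,0.001,0,0,0,0],[255,0,0,0,0,0,0]],
  ],
)

```text
clock: 7.1
ee_pos: [590.7, 376.0, 30.9]
tcp_rot: [[0.984, 0.002, -0.177], [0.177, 0.001, 0.984], [0.002, -1.0, 0.001]]
ft_force: [-3.5, -1.7, 4.8]
gripper_width: 0.083
```

Contact is felt, so I release partway and rise.

Call:
arm_command(
  plan=[
    [[160,0,0,0,0,0,0],[160,0,0,0,0,0,0],[160,0,0,0,0,0,0],[160,0,-0.01,0,0,0,0],[160,0,-0.03,0,0,0,0],[160,0,-0.045,0,0,0,0],[160,0,-0.045,0,0,0,0],[0,0,-0.03,0,0,0,0]],
  ],
)

```text
clock: 8.1
ee_pos: [590.9, 376.1, 193.0]
tcp_rot: [[0.984, 0.004, -0.177], [0.177, 0.002, 0.984], [0.004, -1.0, 0.002]]
ft_force: [0.3, 0.6, -0.7]
gripper_width: 0.569
```

```bash
python3 - <<'E'
from h import *
s=env.state(); print(s["clock"],s["ee_pos"],s["ft_force"],s["gripper_width"]*85)
cv2.imwrite("pics/w4.png",env.camera("wrist")[:,:,::-1])
# stand grasp for left bracket
yaw=10.8
bt=np.array([598.5,101.5,119.])
y=np.radians(yaw); yb=np.array([-np.sin(y),np.cos(y),0])
R=rot(yaw,28); xb=R[:,0]; zb=-R[:,1]
print(R[:,2],yb)
tcp=bt+5*xb-34*yb-31*zb; print("tcp",tcp)
pre=tcp+110*zb; print(pre)
p,Rr=plan([((560,230,215),rot(10.5,5)),(pre,R)],0,vmax=50)
E
```

```text
8.1 [590.8738744  376.11594655 192.9576216 ] [ 0.30684728  0.6440177  -0.72111754] 48.37465519317002
[-1.87381315e-01  9.82287251e-01 -1.38777878e-17] [-0.18738131  0.98228725  0.        ]
tcp [623.50333937  71.65654903  93.97598244]
[572.77618699  61.97982719 191.10021765]
10 end [573.   62.1 191.2]
[[[0,-0.007,-0.002,-0.017,0,0,-0.6],[0,-0.014,-0.005,-0.035,-0.1,-0.1,-1.1],[0,-0.015,-0.006,-0.035,0,-0.1,-1.1],[0,-0.014,-0.005,-0.034,-0.1,-0.1,-1.2],[0,-0.007,-0.003,-0.018,0,0,-0.5],[0,-0.002,0.003,-0.021,0,0,-2.9],[0,-0.006,0.005,-0.042,0,-0.1,-5.7],[0,-0.006,0.005,-0.041,0.1,-0.1,-5.8],[0,-0.006,0.004,-0.042,0,0,-5.7],[0,-0.003,0.002,-0.021,0,-0.1,-2.9]]]
```

View pics/w4.png

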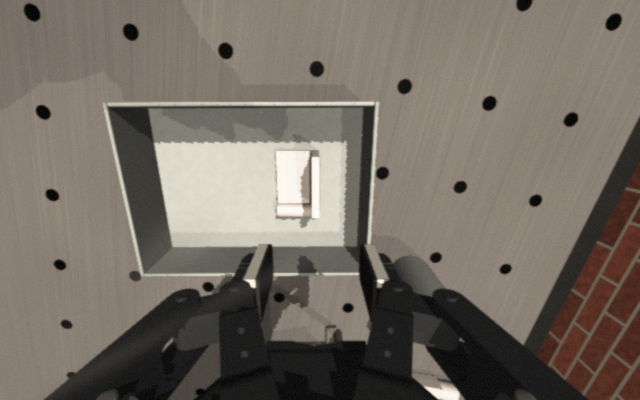

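The bracket rests in the left bin's far half, at about (296,184). Next is the left-hand one on the stand.

```bash
python3 - <<'E'
from h import *
p,Rr=plan([((520,230,215),rot(10.5,12)),((540,64,205),rot(10.8,28))],0,vmax=52)
E
```

```text
10 end [540.   64.3 205.3]
[[[0,-0.012,-0.002,-0.016,0,0,-1.4],[0,-0.024,-0.006,-0.033,-0.1,-0.1,-2.9],[0,-0.024,-0.007,-0.033,0,-0.1,-2.9],[0,-0.023,-0.007,-0.033,0,-0.1,-2.9],[0,-0.012,-0.005,-0.016,-0.1,0,-1.4],[0,-0.002,0.001,-0.021,0,0,-2],[0,-0.003,0.002,-0.042,0.1,-0.1,-4],[0,-0.003,0.001,-0.042,0,-0.1,-4],[0,-0.003,0.002,-0.041,0,0,-4],[0,-0.002,0,-0.021,0,-0.1,-2]]]
```

Call:
arm_command(
  plan=[
    [[0,-0.012,-0.002,-0.016,0,0,-1.4],[0,-0.024,-0.006,-0.033,-0.1,-0.1,-2.9],[0,-0.024,-0.007,-0.033,0,-0.1,-2.9],[0,-0.023,-0.007,-0.033,0,-0.1,-2.9],[0,-0.012,-0.005,-0.016,-0.1,0,-1.4],[0,-0.002,0.001,-0.021,0,0,-2],[0,-0.003,0.002,-0.042,0.1,-0.1,-4],[0,-0.003,0.001,-0.042,0,-0.1,-4],[0,-0.003,0.002,-0.041,0,0,-4],[0,-0.002,0,-0.021,0,-0.1,-2]],
  ],
)

```text
clock: 9.4
ee_pos: [538.0, 61.6, 200.1]
tcp_rot: [[0.87, 0.457, -0.186], [0.167, 0.083, 0.983], [0.465, -0.885, -0.004]]
ft_force: [-0.6, 0.1, 0.2]
gripper_width: 1.004
```

Call:
arm_command(
  plan=[
    [[0,0,0,0,0,0,0],[0,0,0,0,0,0,0]],
  ],
)

```text
clock: 9.65
ee_pos: [539.1, 63.8, 200.5]
tcp_rot: [[0.87, 0.456, -0.187], [0.167, 0.084, 0.982], [0.463, -0.886, -0.003]]
ft_force: [-0.1, 0.1, 0.5]
gripper_width: 1.0
```

```bash
python3 - <<'E'
from h import *
s=env.state(); print(s["clock"],s["ee_pos"],s["tcp_rot"].round(3))
m=env.camera_model("wrist"); w=env.camera("wrist")[:,:,::-1]; np.savez("w5.npz",**m)
cv2.imwrite("pics/w5.png",w)
E
```

```text
9.65 [539.05637907  63.78794733 200.4743322 ] [[ 0.87   0.456 -0.187]
 [ 0.167  0.084  0.982]
 [ 0.463 -0.886 -0.003]]
```

View pics/w5.png

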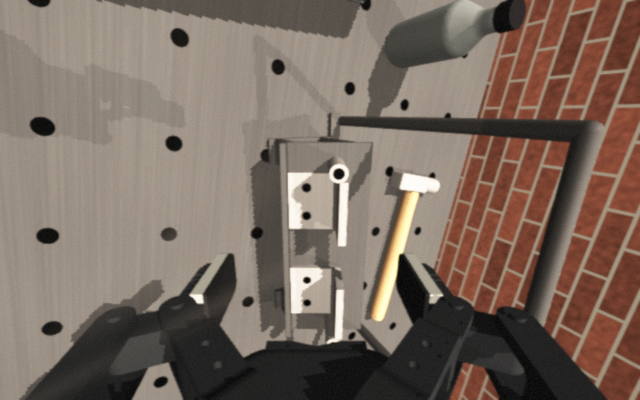

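```bash
python3 - <<'E'
from h import *
w=cv2.imread("pics/w5.png"); crop(w,275,150,95,115,6,"pics/w5c.png")
E
```

```text
(no output)
```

View pics/w5c.png

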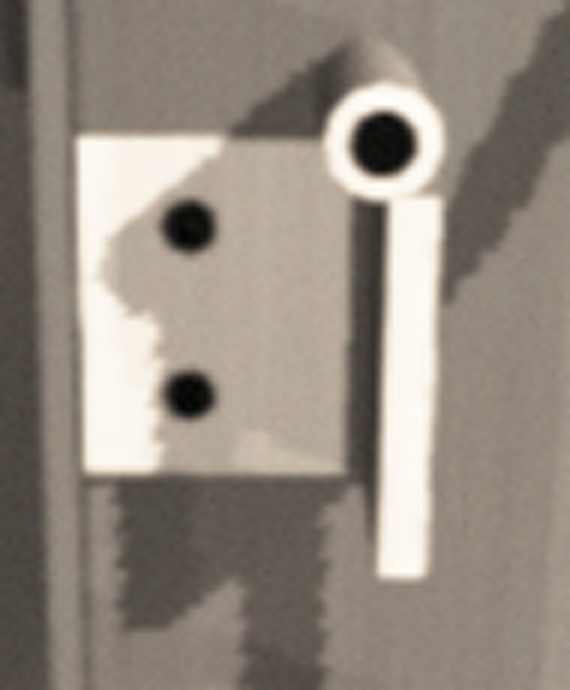

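```bash
python3 - <<'E'
from h import *
np.set_printoptions(precision=1,suppress=True)
m=dict(np.load("w5.npz")); R=rot(10.8,28); xb=R[:,0];zb=-R[:,1];yb=R[:,2]
f=lambda a,b:(a/6+275-.42,b/6+150-.42)
U=f(384,143); print(tri(m,U,env.camera_model("top"),(177/5+250-.4,314/5+150-.4)), tri(m,U,dict(np.load("w1.npz")),(368/3.5+370-.36,233/3.5+170-.36)))
print(onz(m,U,119))
for z0 in (117,119,121):
  o=onz(m,U,z0)
  for a in [(388,198),(442,198),(428,578),(377,578)]:
    c,d=ray(m,f(*a)); q=c+d*((o-c)@zb)/(d@zb)-o; print(z0,q@xb,q@yb)
bt=np.array([598.5,101.5,118.5]); print("proj",P(m,[bt]),U)
E
```

```text
(array([599.9, 101.6, 116.4]), np.float64(1.433520938563645)) (array([598.5, 102.7, 118.8]), np.float64(0.14181563965396918))
[598.4 102.6 119. ]
117 0.8359763017981522 -8.514976186482697
117 9.05817421736279 -8.491397027563925
117 9.150703663085643 -72.5407309664092
117 0.7840027801821686 -72.57749406762463
119 0.8279877367618813 -8.433607323630028
119 8.971614570049036 -8.41025348646277
119 9.06325980710074 -71.84753386756027
119 0.7765108725950097 -71.88394566165805
121 0.8199991717254644 -8.35223846077738
121 8.885054922735055 -8.329109945361584
121 8.975815951115582 -71.15433676871133
121 0.7690189650077066 -71.19039725569148
proj [[338.1 174.5]] (338.58, 173.41333333333336)
```

```bash
python3 - <<'E'
from h import *
R=rot(10.8,28); xb=R[:,0];zb=-R[:,1];yb=R[:,2]
t=np.array([598.5,102.3,118.8])+5*xb-34*yb-31*zb; print(t)
p,r=plan([(t+80*zb,R)],0,dec=1,vmax=40); p,r=plan([(t,R)],0,p,r,dec=1,vmax=35)
E
```

```text
[623.50333937  72.45654903  93.77598244]
2 end [586.6  65.5 164.4]
[[[0,0.0124,0.0268,-0.0038,0.1,0.1,-0.2],[0,0.0124,0.0268,-0.0037,0.1,0,-0.2]]]
4 end [623.5  72.5  93.8]
[[[0,0,0.0133,0,0,0,0],[0,0,0.0267,-0.0001,0,0,0],[0,0,0.0267,0,0,0,0],[0,0,0.0133,0,0,0,0]]]
```

Call:
arm_command(
  plan=[
    [[0,0.012,0.027,-0.004,0.1,0.1,-0.2],[0,0.012,0.027,-0.004,0.1,0,-0.2],[0,0,0.013,0,0,0,0],[0,0,0.02,0,0,0,0],[0,0,0.02,0,0,0,0],[0,0,0.013,0,0,0,0],[0,0,0.01,0,0,0,0],[0,0,0,0,0,0,0]],
  ],
)

```text
clock: 10.7
ee_pos: [620.5, 71.0, 95.4]
tcp_rot: [[0.868, 0.46, -0.188], [0.166, 0.088, 0.982], [0.468, -0.884, 0.0]]
ft_force: [-0.3, -0.1, 0.5]
gripper_width: 1.001
```

```bash
python3 - <<'E'
from h import *
s=env.state(); print(s["clock"],s["ee_pos"],s["ft_force"])
R=rot(10.8,28); print((np.array([623.5,72.5,93.8])-s["ee_pos"])@s["tcp_rot"])
cv2.imwrite("pics/w6.png",env.camera("wrist")[:,:,::-1])
E
```

```text
10.7 [620.51110029  71.03660524  95.44092352] [-0.32208155 -0.08312336  0.5271447 ]
[2.06871063 2.95314764 0.87580309]
```

View pics/w6.png

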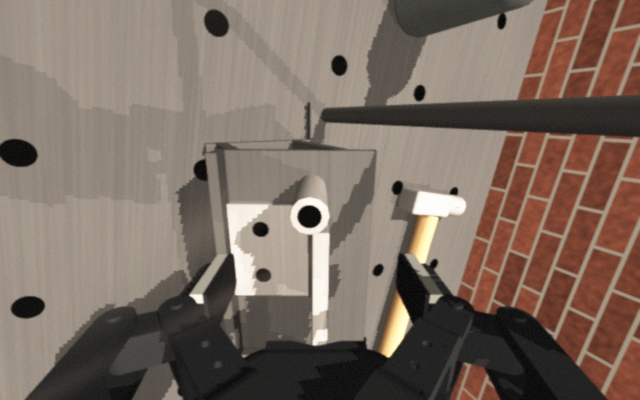

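Call:
arm_command(
  plan=[
    [[0,0.002,0.002,0.001,0,0,0],[255,0,0,0,0,0,0],[255,0,0,0,0,0,0],[255,0,0,0,0,0,0],[255,0,0,0,0,0,0],[255,0,0,0,0,0,0],[255,0,0,0,0,0,0]],
  ],
  grip_force=80,
)

```text
clock: 11.62
ee_pos: [622.8, 72.2, 95.2]
tcp_rot: [[0.868, 0.46, -0.187], [0.165, 0.088, 0.982], [0.469, -0.883, 0.0]]
ft_force: [-5.3, -1.3, 4.9]
gripper_width: 0.079
```

```bash
python3 - <<'E'
from h import *
s=env.state(); print(s["clock"],s["ee_pos"],s["ft_force"],s["gripper_width"]*85)
R=s["tcp_rot"]; p=s["ee_pos"]
# bracket z of tcp
R0=rot(10.8,28); bt=np.array([598.5,102.3,118.8]); print("tcp in bracket rel barrel top",(p-bt)@R0)
p,r=plan([(p-60*R[:,1],R)],255,dec=0,vmax=40)
# place
b=np.array([525.8,360.5]); y=np.radians(10.34); u=np.array([np.cos(y),np.sin(y)]); v=np.array([-u[1],u[0]])
g=b+(-75+26)*u+(-2)*v; print(g)
p,r=plan([((500,130,200),rot(10.5,14)),((g[0],g[1],140),rot(10.34))],255,p,r,vmax=48)
E
```

```text
11.625 [622.75243962  72.23246612  95.15447877] [-5.27903847 -1.2778937   4.92399422] 6.718126736978128
tcp in bracket rel barrel top [  4.95882931  29.41686549 -34.07940921]
2 end [595.1  67.  148.2]
[[[255,0,-0.03,0,0,0,0],[255,0,-0.03,0,0,0,0]]]
[477.95473954 349.73751647]
10 end [477.9 350.  139.6]
[[[255,-0.008,-0.014,0.013,0,0,2.3],[255,-0.017,-0.027,0.027,-0.1,0.1,4.7],[255,-0.019,-0.026,0.026,0,0.1,4.6],[255,-0.011,-0.012,0.014,0,0.1,2.3],[255,0,0.006,0.022,0,0,1.4],[255,0.001,0.013,0.044,0,0,2.8],[255,0.002,0.012,0.044,0,0.1,2.8],[255,0.002,0.012,0.044,0,0,2.8],[255,0.002,0.013,0.044,0,0,2.8],[255,0.002,0.006,0.022,0,0,1.4]]]
```

Call:
arm_command(
  plan=[
    [[255,0,-0.015,0,0,0,0],[255,0,-0.03,0,0,0,0],[255,0,-0.015,0,0,0,0]],
  ],
)

```text
clock: 12.0
ee_pos: [594.6, 66.9, 149.2]
tcp_rot: [[0.868, 0.461, -0.187], [0.165, 0.088, 0.982], [0.469, -0.883, 0.0]]
ft_force: [0.3, -0.0, -4.3]
gripper_width: 0.078
```

Call:
arm_command(
  plan=[
    [[255,-0.008,-0.014,0.013,0,0,2.3],[255,-0.017,-0.027,0.027,-0.1,0.1,4.7],[255,-0.019,-0.026,0.026,0,0.1,4.6],[255,-0.011,-0.012,0.014,0,0.1,2.3],[255,0,0.006,0.022,0,0,1.4],[255,0.001,0.013,0.044,0,0,2.8],[255,0.002,0.012,0.044,0,0.1,2.8],[255,0.002,0.012,0.044,0,0,2.8],[255,0.002,0.013,0.044,0,0,2.8],[255,0.002,0.006,0.022,0,0,1.4]],
  ],
)

```text
clock: 13.25
ee_pos: [477.8, 352.3, 138.4]
tcp_rot: [[0.983, -0.001, -0.182], [0.182, 0.0, 0.983], [-0.001, -1.0, 0.001]]
ft_force: [0.4, -0.2, -4.7]
gripper_width: 0.082
```

Call:
arm_command(
  plan=[
    [[255,0,0,0,0,0,0]],
  ],
)

```text
clock: 13.38
ee_pos: [478.0, 351.6, 138.3]
tcp_rot: [[0.983, -0.0, -0.182], [0.182, 0.0, 0.983], [-0.0, -1.0, 0.0]]
ft_force: [-0.8, -0.9, -4.1]
gripper_width: 0.076
```

```bash
python3 - <<'E'
from h import *
s=env.state(); print(s["clock"],s["ee_pos"],s["tcp_rot"].round(3),s["ft_force"],s["ft_torque"],s["gripper_width"]*85)
cv2.imwrite("pics/w7.png",env.camera("wrist")[:,:,::-1])
plan([((478,350,60),rot(10.34)),((478,350,30),rot(10.34))],255,dec=1,vmax=35)
E
```

```text
13.375 [478.0111959  351.60675821 138.33560951] [[ 0.983 -0.    -0.182]
 [ 0.182  0.     0.983]
 [-0.    -1.     0.   ]] [-0.80241173 -0.8671129  -4.11800684] [-0.0561708  -0.03719232  0.02379142] 6.482950737684621
5 end [477.9 350.   30. ]
[[[255,0,0.0131,-0.0001,0,0,0],[255,-0.0001,0.0263,-0.0002,0,0.1,0],[255,0,0.0263,-0.0001,0,0,0],[255,0,0.0132,-0.0001,0,0,0],[255,-0.0001,0.03,0,0,0,0]]]
```

View pics/w7.png

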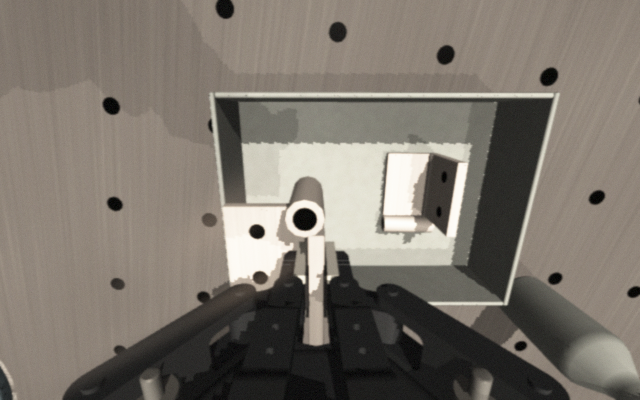

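Call:
arm_command(
  plan=[
    [[255,0.01,0.012,-0.002,0,0,0],[255,0,0.026,0,0,0,0],[255,0,0.026,0,0,0,0],[255,0,0.025,0,0,0,0],[255,0,0.012,0,0,0,0],[255,0,0.005,0,0,0,0],[255,0,0.003,0,0,0,0],[255,0,0,0,0,0,0]],
  ],
)

```text
clock: 14.42
ee_pos: [488.9, 350.2, 31.1]
tcp_rot: [[0.984, 0.002, -0.18], [0.18, 0.001, 0.984], [0.002, -1.0, 0.001]]
ft_force: [0.9, -1.4, -3.7]
gripper_width: 0.077
```

Call:
arm_command(
  plan=[
    [[255,0,0.003,0,0,0,0],[255,0,0.001,0,0,0,0],[255,0,0.001,0,0,0,0],[255,0,0,0,0,0,0]],
  ],
)

```text
clock: 14.92
ee_pos: [488.5, 350.0, 25.5]
tcp_rot: [[0.984, 0.001, -0.18], [0.18, 0.001, 0.984], [0.001, -1.0, 0.001]]
ft_force: [-0.5, -0.6, -4.9]
gripper_width: 0.08
```

Call:
arm_command(
  plan=[
    [[255,0,0.001,0,0,0,0],[255,0,0.0005,0,0,0,0],[255,0,0,0,0,0,0]],
  ],
)

```text
clock: 15.3
ee_pos: [488.7, 350.0, 25.2]
tcp_rot: [[0.984, 0.002, -0.18], [0.18, 0.001, 0.984], [0.002, -1.0, 0.001]]
ft_force: [-2.8, -3.8, 7.0]
gripper_width: 0.078
```

Contact again. Release and rise.

Call:
arm_command(
  plan=[
    [[175,0,0,0,0,0,0],[175,0,0,0,0,0,0],[175,0,0,0,0,0,0],[175,0,-0.01,0,0,0,0],[175,0,-0.03,0,0,0,0],[175,0,-0.045,0,0,0,0],[175,0,-0.05,0,0,0,0],[0,0,-0.04,0,0,0,0]],
  ],
)

```text
clock: 16.3
ee_pos: [488.6, 350.1, 202.0]
tcp_rot: [[0.984, 0.003, -0.18], [0.18, 0.002, 0.984], [0.003, -1.0, 0.002]]
ft_force: [1.4, 0.9, 0.3]
gripper_width: 0.512
```

```bash
python3 - <<'E'
from h import *
s=env.state(); print(s["clock"],s["ee_pos"],s["ft_force"],s["gripper_width"]*85)
cv2.imwrite("pics/w8.png",env.camera("wrist")[:,:,::-1])
R=rot(10.8,28)
p,r=plan([((420,150,215),rot(10.5,12)),((500,-60,210),rot(10.8,28)),((560,-62,190),rot(10.8,28))],0,vmax=52)
E
```

```text
16.3 [488.56876871 350.05423186 202.0137819 ] [1.41297869 0.87774456 0.25037508] 43.55141124338411
14 end [560.4 -61.5 189.8]
[[[0,-0.011,-0.001,-0.019,0,0,-1.1],[0,-0.02,-0.002,-0.037,-0.1,0,-2.3],[0,-0.021,-0.003,-0.037,0,-0.1,-2.3],[0,-0.021,-0.004,-0.037,-0.1,0,-2.3],[0,-0.021,-0.005,-0.037,0,0,-2.3],[0,-0.01,-0.003,-0.018,0,0,-1.2],[0,0.004,0.001,-0.022,0,0,-1.6],[0,0.008,0.003,-0.044,0,-0.1,-3.2],[0,0.007,0.004,-0.045,0,-0.1,-3.2],[0,0.007,0.003,-0.044,0.1,0,-3.2],[0,0.007,0.004,-0.044,0,-0.1,-3.2],[0,0.003,0.002,-0.022,0,0,-1.6],[0,0.021,0.023,-0.007,0,0,0],[0,0.022,0.023,-0.006,0,0,0]]]
```

View pics/w8.png

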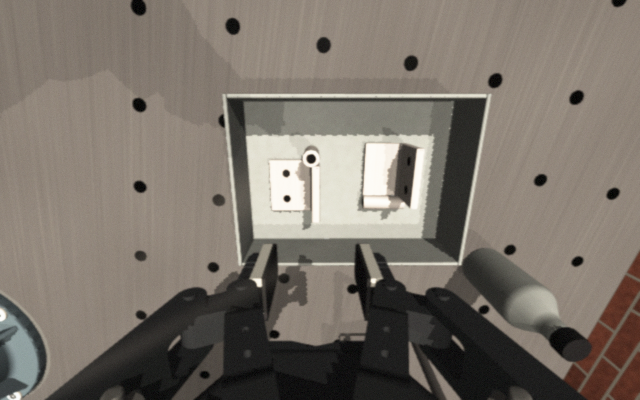

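Both left-hand brackets lie flat and apart in the left bin, at about (295,185) and (393,177). Next is the right-hand one.

Call:
arm_command(
  plan=[
    [[0,-0.011,-0.001,-0.019,0,0,-1.1],[0,-0.02,-0.002,-0.037,-0.1,0,-2.3],[0,-0.021,-0.003,-0.037,0,-0.1,-2.3],[0,-0.021,-0.004,-0.037,-0.1,0,-2.3],[0,-0.021,-0.005,-0.037,0,0,-2.3],[0,-0.01,-0.003,-0.018,0,0,-1.2],[0,0.004,0.001,-0.022,0,0,-1.6],[0,0.008,0.003,-0.044,0,-0.1,-3.2],[0,0.007,0.004,-0.045,0,-0.1,-3.2],[0,0.007,0.003,-0.044,0.1,0,-3.2]],
  ],
)

```text
clock: 17.6
ee_pos: [474.4, 0.4, 206.3]
tcp_rot: [[0.905, 0.384, -0.186], [0.172, 0.07, 0.983], [0.39, -0.921, -0.003]]
ft_force: [0.2, 1.2, -0.4]
gripper_width: 1.002
```

Call:
arm_command(
  plan=[
    [[0,0.007,0.004,-0.044,0,-0.1,-3.2],[0,0.003,0.002,-0.022,0,0,-1.6],[0,0,0,0,0,0,0],[0,0,0,0,0,0,0]],
  ],
)

```text
clock: 18.1
ee_pos: [497.6, -60.8, 204.4]
tcp_rot: [[0.871, 0.455, -0.187], [0.167, 0.084, 0.982], [0.463, -0.887, -0.003]]
ft_force: [-0.3, -0.2, -0.0]
gripper_width: 0.997
```

```bash
python3 - <<'E'
from h import *
s=env.state(); print(s["clock"],s["ee_pos"],s["tcp_rot"].round(3))
m=env.camera_model("wrist"); w=env.camera("wrist")[:,:,::-1]; np.savez("w9.npz",**m)
cv2.imwrite("pics/w9.png",w); crop(w,230,100,230,180,3.4,"pics/w9c.png")
E
```

```text
18.1 [497.58769063 -60.772944   204.43773551] [[ 0.871  0.455 -0.187]
 [ 0.167  0.084  0.982]
 [ 0.463 -0.887 -0.003]]
```

View pics/w9c.png

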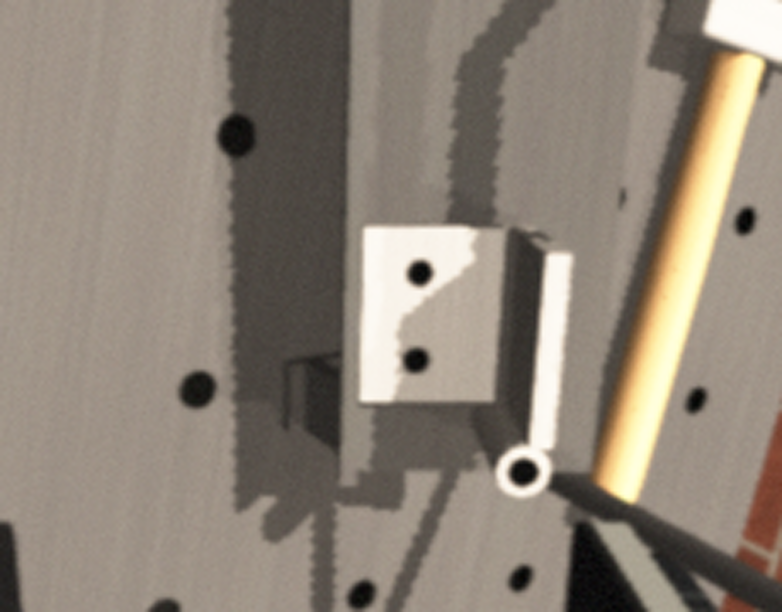

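```bash
python3 - <<'E'
from h import *
np.set_printoptions(precision=1,suppress=True)
m=dict(np.load("w9.npz")); R=rot(10.8,28); xb=R[:,0];zb=-R[:,1];yb=R[:,2]
f=lambda a,b:(a/3.4+230-.35,b/3.4+100-.35)
U=f(524,471); print(tri(m,U,env.camera_model("top"),(552/5+250-.4,247/5+150-.4)), onz(m,U,118.8))
print("pred", np.array([598.5,102.3,118.8])-194*yb)
o=onz(m,U,118.8)
for a in [(545,252),(573,252),(553,448),(530,448)]:
    c,d=ray(m,f(*a)); q=c+d*((o-c)@zb)/(d@zb)-o; print(q@xb,q@yb)
o=(o+np.array([598.5,102.3,118.8])-194*yb)/2
t=o+5*xb+35*yb-33*zb; print("t",t)
p,r=plan([(t+70*zb,R)],0,dec=1,vmax=45); p,r=plan([(t,R)],0,p,r,dec=1,vmax=30)
E
```

```text
(array([636.4, -89.5, 116.2]), np.float64(1.35937870933027)) [634.  -87.8 118.8]
pred [634.9 -88.3 118.8]
0.8270340976519152 71.83176835349263
9.190447165172728 71.8510282191023
8.6500522512228 8.09867526930772
1.3049102000039898 8.070562491180358
t [647.4 -49.9  92. ]
4 end [615.1 -56.  153.8]
[[[0,0.0133,0.0165,-0.0029,0,0,-0.1],[0,0.0264,0.0329,-0.0059,0.1,0,-0.1],[0,0.0264,0.033,-0.0059,0,0.1,-0.2],[0,0.0132,0.0165,-0.0029,0,0,0]]]
4 end [647.4 -49.9  92. ]
[[[0,0,0.0117,0,0,0,0],[0,0,0.0233,0,0,0,0],[0,0,0.0233,0,0,0,0],[0,0,0.0117,0,0,0,0]]]
```

Call:
arm_command(
  plan=[
    [[0,0.013,0.017,-0.003,0,0,-0.1],[0,0.026,0.033,-0.006,0.1,0,-0.1],[0,0.026,0.033,-0.006,0,0.1,-0.2],[0,0.013,0.017,-0.003,0,0,0],[0,0,0.012,0,0,0,0],[0,0,0.023,0,0,0,0],[0,0,0.018,0,0,0,0],[0,0,0.01,0,0,0,0],[0,0,0,0,0,0,0]],
  ],
)

```text
clock: 19.27
ee_pos: [643.2, -51.3, 95.8]
tcp_rot: [[0.868, 0.46, -0.187], [0.165, 0.087, 0.982], [0.468, -0.884, -0.0]]
ft_force: [0.3, 0.4, -0.4]
gripper_width: 1.0
```

```bash
python3 - <<'E'
from h import *
s=env.state(); print(s["clock"],s["ee_pos"],s["ft_force"])
print((np.array([647.4,-49.9,92])-s["ee_pos"])@s["tcp_rot"])
cv2.imwrite("pics/w10.png",env.camera("wrist")[:,:,::-1])
E
```

```text
19.275 [643.1950935  -51.27277406  95.84230914] [ 0.27381869  0.40401899 -0.42874005]
[2.07947186 5.44856712 0.56391479]
```

View pics/w10.png

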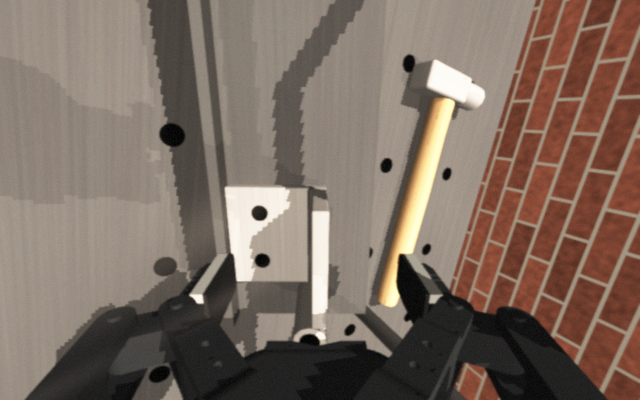

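The flange sits between the jaws, about 2 mm off centre. I correct that and close.

Call:
arm_command(
  plan=[
    [[0,0.002,0.004,0.001,0,0,0],[255,0,0,0,0,0,0],[255,0,0,0,0,0,0],[255,0,0,0,0,0,0],[255,0,0,0,0,0,0],[255,0,0,0,0,0,0],[255,0,0,0,0,0,0]],
  ],
  grip_force=80,
)

```text
clock: 20.2
ee_pos: [646.6, -50.2, 93.7]
tcp_rot: [[0.868, 0.46, -0.186], [0.165, 0.087, 0.983], [0.468, -0.884, -0.001]]
ft_force: [-5.2, -1.7, 4.3]
gripper_width: 0.075
```

```bash
python3 - <<'E'
from h import *
s=env.state(); print(s["clock"],s["ee_pos"],s["ft_force"],s["gripper_width"]*85)
R=s["tcp_rot"]; p=s["ee_pos"]
yb=rot(10.8,28)[:,2]; bt=np.array([598.5,102.3,118.8])-194*yb
print((p-bt)@rot(10.8,28))
p=p-60*R[:,1]
b=np.array([495.6,-363.7]); y=np.radians(-9.95); u=np.array([np.cos(y),np.sin(y)]); v=np.array([-u[1],u[0]])
g=b+(-70+26)*u+3*v; print(g)
p,r=plan([((500,-120,200),rot(5,14)),((g[0],g[1],140),rot(-9.95))],255,p,R,vmax=48)
# rh2 extents in bin frame from top0
for uv in [(175,142),(320,200),(283,272),(147,212)]:
    for z in (8,60):
        q=onz("top",(uv[0]/5+415-.4,uv[1]/5+195-.4),z)[:2]-b; print(z,q@u,q@v)
E
```

```text
20.2 [646.64539152 -50.19050914  93.74542211] [-5.17622161 -1.73088297  4.34914539] 6.361928675241028
[ 4.76524771 30.9097917  35.18897026]
[ 452.78017387 -353.14242025]
12 end [ 452.7 -353.   140.2]
[[[255,-0.011,-0.013,-0.005,-0.3,0.7,1.7],[255,-0.023,-0.027,-0.011,-0.5,1.3,3.5],[255,-0.024,-0.024,-0.011,-0.5,1.4,3.5],[255,-0.026,-0.023,-0.013,-0.5,1.3,3.5],[255,-0.013,-0.011,-0.006,-0.2,0.7,1.7],[255,-0.007,0.004,-0.019,-0.2,1.2,1.2],[255,-0.012,0.007,-0.038,-0.3,2.5,2.3],[255,-0.01,0.008,-0.039,-0.3,2.5,2.3],[255,-0.009,0.009,-0.039,-0.3,2.5,2.3],[255,-0.006,0.009,-0.04,-0.3,2.4,2.4],[255,-0.004,0.009,-0.039,-0.3,2.5,2.3],[255,-0.001,0.005,-0.02,-0.2,1.2,1.1]]]
8 89.43885101352105 32.14231647268825
60 80.94287523174582 45.209387712796605
8 72.146464362405 -51.12285923007001
60 64.3308784591546 -34.77961889169016
8 29.12976088678917 -36.27383619414811
60 23.006719236846102 -20.514848636107924
8 48.1862170677279 41.91507291832982
60 41.31337608888616 54.59762322994773
```

Call:
arm_command(
  plan=[
    [[255,0,-0.015,0,0,0,0],[255,0,-0.03,0,0,0,0],[255,0,-0.015,0,0,0,0]],
  ],
)

```text
clock: 20.58
ee_pos: [618.9, -55.5, 148.1]
tcp_rot: [[0.867, 0.461, -0.186], [0.165, 0.087, 0.983], [0.469, -0.883, -0.001]]
ft_force: [1.2, -0.8, -4.6]
gripper_width: 0.075
```

Call:
arm_command(
  plan=[
    [[255,-0.011,-0.013,-0.005,-0.3,0.7,1.7],[255,-0.023,-0.027,-0.011,-0.5,1.3,3.5],[255,-0.024,-0.024,-0.011,-0.5,1.4,3.5],[255,-0.026,-0.023,-0.013,-0.5,1.3,3.5],[255,-0.013,-0.011,-0.006,-0.2,0.7,1.7],[255,-0.007,0.004,-0.019,-0.2,1.2,1.2],[255,-0.012,0.007,-0.038,-0.3,2.5,2.3],[255,-0.01,0.008,-0.039,-0.3,2.5,2.3],[255,-0.009,0.009,-0.039,-0.3,2.5,2.3],[255,-0.006,0.009,-0.04,-0.3,2.4,2.4]],
  ],
)

```text
clock: 21.82
ee_pos: [464.4, -296.9, 153.4]
tcp_rot: [[0.992, 0.06, 0.11], [-0.11, -0.0, 0.994], [0.059, -0.998, 0.006]]
ft_force: [0.0, -0.4, -4.1]
gripper_width: 0.079
```

Call:
arm_command(
  plan=[
    [[255,-0.004,0.009,-0.039,-0.3,2.5,2.3],[255,-0.001,0.005,-0.02,-0.2,1.2,1.1],[255,0,0,0,0,0,0],[255,0,0,0,0,0,0]],
  ],
)

```text
clock: 22.32
ee_pos: [453.3, -352.4, 139.9]
tcp_rot: [[0.985, 0.001, 0.171], [-0.171, -0.0, 0.985], [0.001, -1.0, 0.0]]
ft_force: [-0.3, -0.1, -4.1]
gripper_width: 0.08
```

```bash
python3 - <<'E'
from h import *
s=env.state(); print(s["clock"],s["ee_pos"],s["tcp_rot"].round(3),s["ft_force"],s["gripper_width"]*85)
cv2.imwrite("pics/w11.png",env.camera("wrist")[:,:,::-1])
plan([((452.7,-353,35),rot(-9.95))],255,dec=1,vmax=30)
E
```

```text
22.325 [ 453.3143469  -352.40132732  139.94977777] [[ 0.985  0.001  0.171]
 [-0.171 -0.     0.985]
 [ 0.001 -1.     0.   ]] [-0.32414943 -0.07727722 -4.05683296] 6.8116785620283
5 end [ 452.7 -353.    35. ]
[[[255,-0.0001,0.0132,-0.0001,0,0,0],[255,-0.0002,0.0263,-0.0002,0,0,0],[255,-0.0002,0.0263,-0.0002,0,0.1,0.1],[255,-0.0002,0.0263,-0.0003,0,0,0],[255,0,0.0132,-0.0001,0,0,0]]]
```

View pics/w11.png

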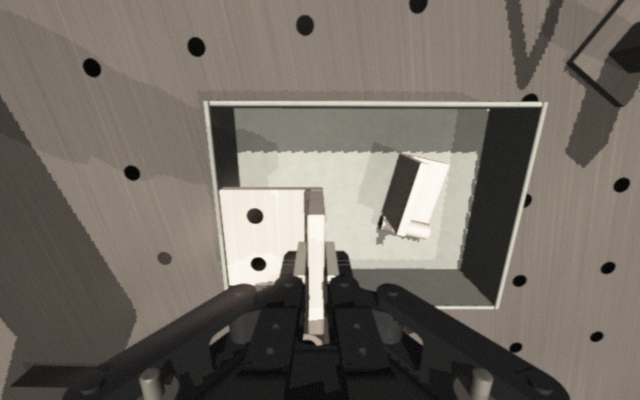

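Call:
arm_command(
  plan=[
    [[255,0.005,0.013,0,0,0,0],[255,0,0.026,0,0,0,0],[255,0,0.026,0,0,0,0],[255,0,0.026,0,0,0,0],[255,0,0.012,0,0,0,0],[255,0,0.005,0,0,0,0],[255,0,0.003,0,0,0,0],[255,0,0,0,0,0,0],[255,0,0,0,0,0,0]],
  ],
)

```text
clock: 23.5
ee_pos: [458.7, -354.2, 29.7]
tcp_rot: [[0.985, 0.002, 0.172], [-0.172, -0.001, 0.985], [0.002, -1.0, -0.001]]
ft_force: [0.1, -0.0, -4.7]
gripper_width: 0.082
```

Call:
arm_command(
  plan=[
    [[255,0,0.003,0,0,0,0],[255,0,0.001,0,0,0,0],[255,0,0.001,0,0,0,0],[255,0,0,0,0,0,0]],
  ],
)

```text
clock: 24.0
ee_pos: [458.3, -353.9, 24.0]
tcp_rot: [[0.985, 0.001, 0.172], [-0.172, -0.001, 0.985], [0.001, -1.0, -0.001]]
ft_force: [0.3, 0.3, -4.5]
gripper_width: 0.081
```

Call:
arm_command(
  plan=[
    [[255,0,0.001,0,0,0,0],[255,0,0.0005,0,0,0,0],[255,0,0,0,0,0,0]],
  ],
)

```text
clock: 24.38
ee_pos: [458.5, -354.1, 23.4]
tcp_rot: [[0.985, 0.002, 0.172], [-0.172, -0.001, 0.985], [0.002, -1.0, -0.001]]
ft_force: [-2.7, 1.5, 4.5]
gripper_width: 0.082
```

Call:
arm_command(
  plan=[
    [[175,0,0,0,0,0,0],[175,0,0,0,0,0,0],[175,0,0,0,0,0,0],[175,0,-0.01,0,0,0,0],[175,0,-0.03,0,0,0,0],[175,0,-0.045,0,0,0,0],[175,0,-0.05,0,0,0,0],[100,0,-0.05,0,0,0,0],[100,0,-0.03,0,0,0,0],[100,0,0,0,0,0,0]],
  ],
)

```text
clock: 25.62
ee_pos: [459.1, -354.5, 240.9]
tcp_rot: [[0.985, 0.006, 0.172], [-0.172, -0.004, 0.985], [0.006, -1.0, -0.003]]
ft_force: [0.1, 0.3, -0.2]
gripper_width: 0.61
```

```bash
python3 - <<'E'
from h import *
s=env.state(); print(s["clock"],s["ee_pos"],s["ft_force"],s["gripper_width"]*85)
for n in ["wrist","top","side"]: cv2.imwrite(f"pics/e_{n}.png",env.camera(n)[:,:,::-1])
E
```

```text
25.625 [ 459.06117312 -354.50033269  240.91037673] [ 0.11744394  0.27298209 -0.17064311] 51.84647345338037
```

View pics/e_wrist.png

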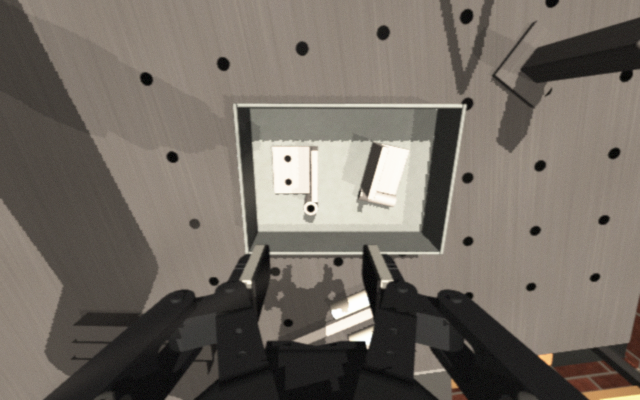

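View pics/e_top.png

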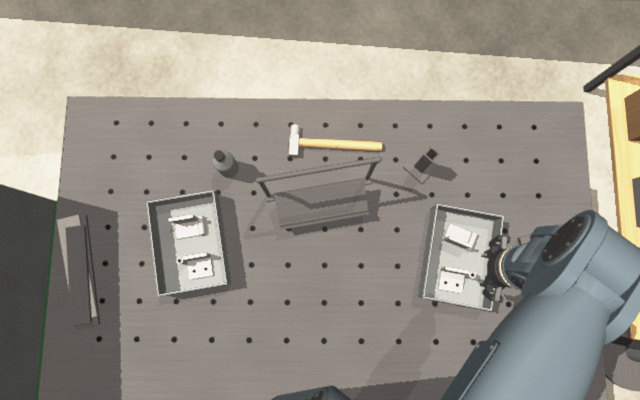

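View pics/e_side.png

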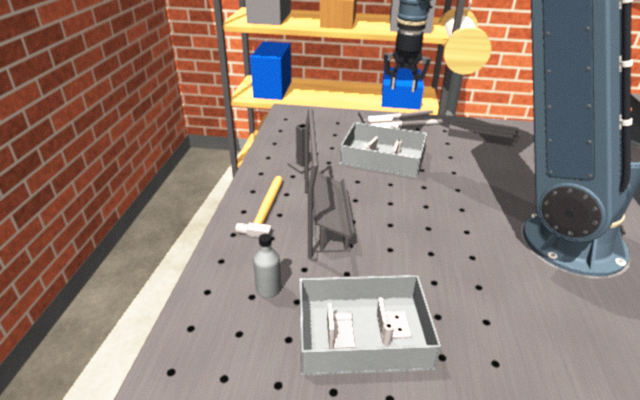

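The stand is empty. The left bin holds two brackets (top view (187,226) and (197,266)) and the right bin two (460,236) and (453,280), all flat and apart. The spray, post and hammer are in the same pixels as at the start, and the robot is clear.

```bash
python3 - <<'E'
from rig import env
print(env.sign_off())
E
```

```text
the job is handed in; nothing more can be done
None
```

The three loose brackets are sorted and the job is handed in, at about 26 s of the 70 s allowed.

- **Left bin:** it now holds the two left-hand brackets. The one from the table lies on the back of its flange in the far half. The one from the stand sits base down in the near half.
- **Right bin:** the right-hand bracket from the stand sits base down in the near half, beside the one already there.
- **Lowering:** I brought each bracket down until the wrist felt the bin floor (readings under 10 N), then opened the gripper only partway and lifted clear.

In the last wrist, top and side pictures, the stand was empty and the brackets lay flat and apart in the bins. The spray bottle, square post and hammer had not visibly moved, and the gripper was clear above the right bin.

No check failed. The wrist and top cameras disagreed by up to about 4 mm on where a bracket was, so I set the grasp points between the two and corrected by a few mm before closing on the stand brackets.

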